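Reset a wire tensioner's knurled nut under its dust cover

TASK

Reset the wire tensioner: lever its hinged dust cover open with the screwdriver's blade under the cover's lip (not with the gripper itself) until the cover swings right back, and lay the screwdriver gently back down flat on the bench. Then screw the knurled nut clockwise until it bottoms out, back it off a quarter turn, and finish while still holding the nut there in the gripper. Leave the other tools alone.

Things in the scene. Friction and masses are not known exactly. Their poses are not given: they have to be found in the camera images.
- tensioner: Wire tensioner, fixed: dark foot 124 x 156 x 6 mm (y -90 to +66 mm) under an aluminium block 108 mm in x, y -74 to +64 mm, its top (deck) 28 mm above the bench; a brass wire guide sticks out 14 mm at each x end. Origin on the bench straight below the nut's axis, z up. Its +y side carries the cover's lip; the cover's hinge line runs along x at y = -78 mm, z = 30 mm.
- cover (a joint): Grey dust cover, a hood 100 (x) x 138 (y) x 46 mm high; shut it spans z 30 to 76 mm and hides the nut. Rad: 0 shut, grows as the lip side rises, stop 1.92 (wide open, leaning back past the hinge, about 180 mm high). Falls shut from below 0.3; once past 0.45 a hinge spring swings it on to the stop by itself (about 2 s). Lifting the lip takes under 1 N.
- cover_lip (a point): On the underside of the cover's lip, 8 mm in from its free edge. The lip is a tab 56 mm wide (tensioner x), 3 mm thick, sticking out 18 mm to +y from the cover's lower edge. Shut, the point is at (0, 74, 30) mm of the tensioner; free space below it down to the bench (to the 6 mm foot inward of y = 66), ending at the block's face, y = 64. It turns about the hinge line, radius 152 mm.
- nut (a joint): Turn of the brass knurled nut on its upright thread, rad: 0 = bottomed out on its seat (hard stop), grows anticlockwise seen from above (loosening). Starts between 1.9 and 3.3. Friction about 0.04 N m; stays where it is left. Sinks 0.95 mm per rad when turned clockwise. A quarter turn is 1.57.
- nut_top (a point): Centre of the nut's top face, on its axis. Nut: 38 mm diameter, 24 mm high; bottomed out it spans z = 40 to 64 mm above the bench, on a boss 24 mm across that lifts it 12 mm off the deck. The stud ends 69 mm above the bench. A dark bar on the top face shows its turn.
- driver: Screwdriver, loose, about 60 g, lying on the bench: orange handle 20 mm wide, 25 mm high, from y = +3 to +87 mm; steel shaft and blade 4 mm wide (x), 5 mm high (z 10 to 15 mm) from there to the tip at y = -86 mm. Origin mid-length on its underside; blade points to -y, z up as it lies.
- driver_handle (a point): Middle of the screwdriver's handle, on its axis (y = +40 mm, z = 12.5 mm of the screwdriver's frame), near the centre of mass.
- nippers: Side cutters with blue handles, 48 x 111 x 12 mm, loose; a bystander to be left alone.
- hex_keys: Folding hex key set, red, 26 x 85 x 18 mm, loose; a bystander.
- tweezers: Steel tweezers lying flat, 15 x 129 x 9 mm, loose; a bystander.
- marker: Marker pen, 13 x 130 x 13 mm, loose; a bystander.
Not all that is in view belongs to the job. Of the things that look like the tensioner, the larger one is meant.

How it is judged (in metres and radians):
On the way, in this order (a step that is already met when the one before it is completed fails the run):
1. the screwdriver lifts the cover (blade pressing on it, cover raised past 0.2 rad) (contact force between driver and cover above 0.05 N and value of joint cover above 0.2 rad), for 0.1 s.
2. the cover stands wide open (past 1.7 rad) (value of joint cover above 1.7 rad), for 0.2 s.
3. the nut, in the fingers, is bottomed out (within 0.06 rad of its stop) (value of joint nut below 0.06 rad and contact force between the fingers and nut above 1 N), for 0.1 s.
At the end, for the whole second after the job is handed in: The fingers still grip the nut (over 2 N), which stands still a quarter turn (1.57 rad, within 0.32) above its stop; the cover is wide open (over 1.7 rad); the screwdriver lies flat and still on the bench, its handle's middle under 30 mm high (value of joint nut between 1.25 and 1.89 rad and velocity of joint nut between -0.05 and 0.05 rad/s and contact force between the fingers and nut above 2 N and value of joint cover above 1.7 rad and height (world z) of driver_handle below 0.03 m and angle between driver's own y axis and vertical between 1.4 and 1.75 rad and contact force between driver and the fingers below 0.1 N and linear speed of driver below 0.02 m/s); the arm keeps its last pose, push and grip.
It fails at once if the gripper or arm itself pushes on the cover before it is open (value of joint cover below 1.5 rad and contact force between any of the fingers, the arm and cover above 1 N).
It fails at once if the screwdriver is dropped from a height (falls faster than 0.8 m/s out of the fingers) (linear speed of driver above 0.8 m/s and contact force between the fingers and driver below 0.1 N).
It fails at once if a bystander is shifted by more than 30 mm (distance of any of nippers, hex_keys, tweezers, marker from where it was at the start of the episode above 0.03 m).
It also fails if it takes over 69 s, if anything falls off the work surface, if the arm or the gripper's body presses on something with over 40 N, if the wrist force passes 120 N, or if a joint passes its speed limit or range.

ROBOT

A 6-joint arm with a two-finger parallel gripper is mounted at the origin on a cart in front of the work surface, level with it; the furniture and walls round the work are solid. World frame = base frame: x ahead of the robot, y to its left, z up, the work surface at z = 0. Lengths are in m, angles in degrees, forces in N, time in s.
With the tool pointing down it reaches from about 0.35 to 0.875 m from the base axis. Payload 4.2 kg.
Tool frame: the origin (TCP) lies on the centre line of the jaws, within the pads' length; the fingertips stand 25 mm ahead of it and the grasp point (between the pads) lies 6 mm ahead of it; z points along the fingers, y is the line along which they close (so a half turn about z gives the same grasp; the last joint's range is limited). The gripper opens to 87 mm and grips with 3 to 60 N. Pads are 19 mm wide; open, the fingers measure 117 mm over their backs; the gripper's body (75 mm by 190 mm) begins 51 mm behind the grasp point.
Start: joints at [82.54, 22.042, 0.453, 0, -68.411, -14.817], TCP at [0.237, 0.578, 0.248] pointing down, gripper open.
Joint ranges: [-179.83, 179.83], [-69.29, 118.12], [-61.27, 80.66], [-181.25, 117.63], [-171.15, -9.14], [-177.46, 177.46]. Speed limits (degrees/s): [159.86, 159.86, 180, 180, 180, 180].

INTERFACE

Orientations are given as a 3x3 rotation matrix whose columns are the frame's x, y, z axes.
In Python, from station import r gives the robot as it stands.
- The arm moves only by the tool move_arm, never from a script. Its argument "series" is a list of rows, each an object with "grip": the opening, from 0 (shut) to 1 (fully open); "xyz": the shift along the tool's x, y, z in mm, a list of three; "angular": the turn, a rotation vector about the tool's x, y, z in rad, a list of three. A call has 1 to 10 rows; each row is the pose to reach, as a shift and turn from the pose commanded when the call began, along the tool's axes at that moment; what a row does not reach only later rows make up. A row lasts 1/10 s, in which the tool goes at most 50 mm and 8.59 degrees, less where a joint would pass 70% of its speed; a pose out of reach is approached as far as the arm can. A call with a gripper value outside its range is refused whole. The fingers move at their own pace and stop on an object; the grip force is fixed at half the most. Time passes only in rows, so rows that repeat a pose let the fingers close. It gives the time, the measured TCP pose, the force, the opening and the grip force at its end, in the units of the state.
- r.sense(): the state, without advancing time (a new reading comes with each control period).
- r.capture(name): name is "scene" or "side" or "wrist"; returns a dict with "img" (480x640x3 uint8, red, green, blue), "camera_matrix" (3x3 intrinsics, pixels), "k1" (the pictures are not rectified: a ray, as slopes to the right and down, at radius r is drawn at 1 + k1 r^2 times it, then the intrinsics apply), "rvec" (rotation vector, rad) and "tvec" (3), from world to camera coordinates, as OpenCV has them; the wrist camera has in their place "hand_eye" (4x4, takes a point from camera to tool coordinates, whose origin is the TCP and whose axes are the flange's). Camera axes: x right, y down, z forward; pixel columns grow to the right and rows downward; lengths in m; the calibration is good to about 2 mm. A picture is of the moment at which its call begins: read the wrist's pose just before it. There is no depth.
- r.finish_job(): hands the job in; it is judged then, once.
The state is a dict: "time_s": time; "joints": joint angles; "joint_velocities": joint speeds; "effort": joint torques, N m; "tcp_pos": TCP position; "ee_rot": TCP orientation; "wrist_force": force on the tool from outside, world axes, zero at the start; "moment": the same for the moment, N m; "gripper_width": opening from 0.0 (shut) to 1.0 (fully open); "gripper_force": force on a finger pad.
Only numpy, scipy, OpenCV 4.12 (cv2) and the standard library are available. Lean on these libraries where they do the work, as an engineer would, in place of code of your own. Each camera call takes 0.05 s, during which the arm holds its last target. There are 200 camera calls.

## Working session

There is one attempt and no reset: what is moved stays moved. The work goes in short steps, Python scripts to look and compute and a tool call to move; the robot and the scene stay as the last step left them, time stands still between calls to the robot, and variables do not carry over. Pictures are saved under pics/ and viewed, at most 10 in all, crops included, and the job is handed in when it is done.

Besides the shell and the picture viewer there is one more tool, called after "Request:" by a JSON object that holds its "op" and its "data". move_arm: Moves the arm, as the interface text tells. Its arguments: {"type":"object","properties":{"series":{"type":"array"}},"required":["series"]}

```bash
mkdir -p pics; ls
cat > h.py <<'E'
import numpy as np, cv2
from station import r
def cam(n):
    s=r.sense(); c=r.capture(n)
    if 'hand_eye' in c:
        T=np.eye(4);T[:3,:3]=s['ee_rot'];T[:3,3]=s['tcp_pos'];W=T@np.array(c['hand_eye'])
    else:
        W=np.eye(4);R=cv2.Rodrigues(np.array(c['rvec'],float))[0];W[:3,:3]=R.T;W[:3,3]=-R.T@np.array(c['tvec']).ravel()
    c['W']=W;return c
def ray(c,uv):
    d=np.array([c['k1'],0,0,0,0],float)
    p=cv2.undistortPoints(np.array(uv,float).reshape(-1,1,2),np.array(c['camera_matrix'],float),d).reshape(-1,2)
    return c['W'][:3,3],np.c_[p,np.ones(len(p))]@c['W'][:3,:3].T
def plane(c,uv,z):
    o,d=ray(c,uv);return o+d*((z-o[2])/d[:,2])[:,None]
def proj(c,P):
    V=np.linalg.inv(c['W']);return cv2.projectPoints(np.array(P,float).reshape(-1,1,3),cv2.Rodrigues(V[:3,:3])[0],V[:3,3],np.array(c['camera_matrix'],float),np.array([c['k1'],0,0,0,0],float))[0].reshape(-1,2)
def save(c,f): cv2.imwrite('pics/'+f,c['img'][:,:,::-1])
E
python3 - <<'E'
from h import *
import pickle
for n in ['scene','side','wrist']:
    c=cam(n);save(c,n+'0.png');pickle.dump(dict(c),open(n+'0.pkl','wb'));print(n,c['W'][:3,3].round(3))
print(r.sense())
E
```

```text
pics
scene [-0.054 -0.523  0.509]
side [0.547 0.997 0.743]
wrist [0.306 0.551 0.383]
{'time_s': 0.15, 'joints': array([ 8.25402225e+01,  2.20789284e+01,  3.99121633e-01, -2.01415160e-02,
       -6.84133197e+01, -1.48149425e+01]), 'joint_velocities': array([ 0.01016001, -0.13512157,  0.1038144 ,  0.16271991,  0.06034718,
       -0.02843541]), 'effort': array([-1.43909106e-04, -3.91054416e+01,  1.87586600e+01,  4.22232181e+00,
        1.23730896e-02, -1.35932860e-04]), 'tcp_pos': array([0.23675048, 0.57797591, 0.24673929]), 'ee_rot': array([[ 9.25327947e-01, -3.79167383e-01, -5.35131430e-04],
       [-3.79167748e-01, -9.25326622e-01, -1.56914590e-03],
       [ 9.97975867e-05,  1.65487914e-03, -9.99998626e-01]]), 'wrist_force': array([-1.61301613,  0.67674399, -0.40936544]), 'moment': array([0.01271437, 0.03240879, 0.02724128]), 'gripper_force': 0.0, 'gripper_width': 0.9990626726307207}
```

View pics/scene0.png

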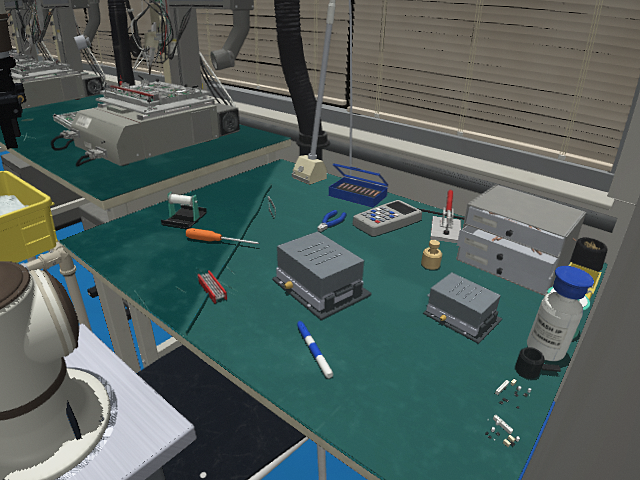

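View pics/side0.png

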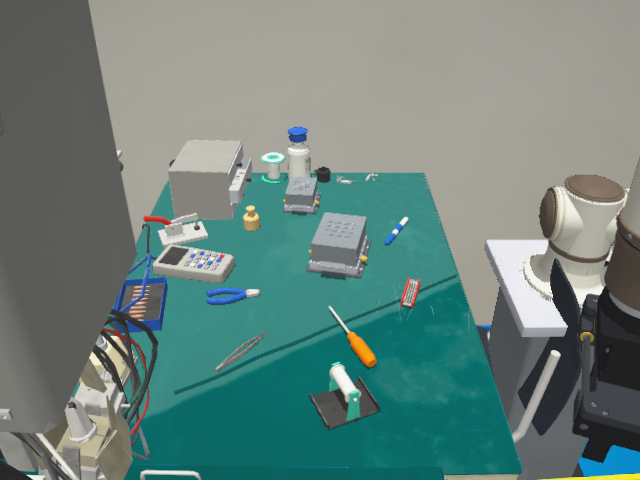

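The scene view shows the large tensioner near (320,272), the driver with its handle at (203,236) and tip at (258,244), and the small decoy at (462,305). The side view shows the tensioner at (338,245), the driver handle at (362,350) and its tip at (330,308). I'll enlarge the tensioner and measure.

Run:
```python
from h import *
import pickle
S={n:pickle.load(open(n+'0.pkl','rb')) for n in ['scene','side','wrist']}
a=cv2.resize(S['scene']['img'][220:330,260:390],None,fx=3,fy=3,interpolation=cv2.INTER_CUBIC)
b=cv2.resize(S['side']['img'][200:290,295:385],None,fx=3.667,fy=3.667,interpolation=cv2.INTER_CUBIC)
cv2.imwrite('pics/z.png',np.hstack([a,b[:330]])[:,:,::-1])
for n in ['scene','side']:
    c=S[n];hsv=cv2.cvtColor(c['img'],cv2.COLOR_RGB2HSV)
    m=cv2.inRange(hsv,(5,170,120),(18,255,255));k,l,st,ce=cv2.connectedComponentsWithStats(m)
    for i in range(1,k):
        if st[i,4]>60: print(n,st[i],ce[i],plane(c,ce[i],.0125))
print(plane(S['scene'],[[258,244]],.0125),plane(S['side'],[[330,308]],.0125))
```

```text
scene [186 228  35  13 308] [201.93831169 234.2012987 ] [[0.47487702 0.23928847 0.0125    ]]
side [347 332  29  35 354] [360.84463277 349.46045198] [[0.47524906 0.23698925 0.0125    ]]
[[0.52921646 0.1110091  0.0125    ]] [[0.53032751 0.11937393 0.0125    ]]
```

View pics/z.png

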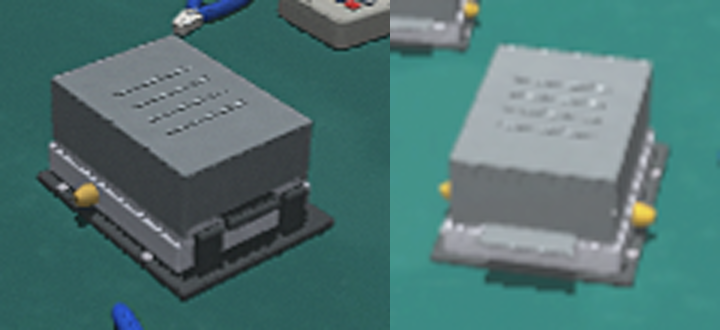

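View pics/wrist0.png

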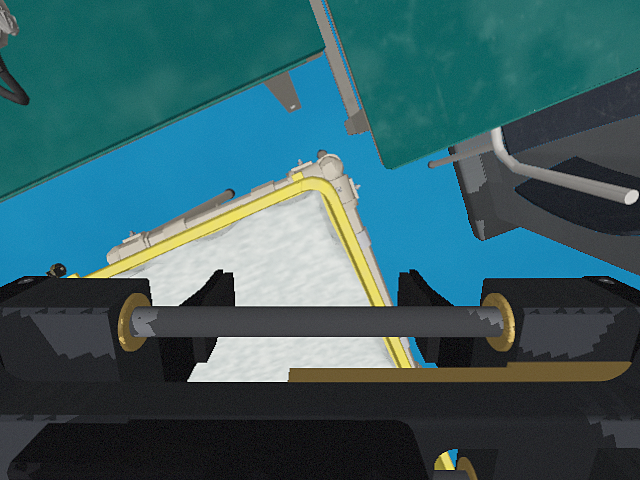

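Run:
```python
from h import *
import pickle
S={n:pickle.load(open(n+'0.pkl','rb')) for n in ['scene','side','wrist']}
# order: LipL.. corners
A=plane(S['scene'],[[277.3,246.7],[320.7,232.7],[364,261.3],[322,279.3]],.076)
B=plane(S['side'],[[356.4,249.9],[311.1,244.2],[325.5,212.5],[366.4,217.2]],.076)
print(A.round(4),B.round(4))
for P in(A,B): print([np.linalg.norm(P[i]-P[i-1]).round(3) for i in range(4)],P.mean(0), [np.degrees(np.arctan2(*(P[i]-P[j])[1::-1])) for i,j in((0,3),(1,2))],[np.degrees(np.arctan2(*(P[i]-P[j])[1::-1])) for i,j in((1,0),(2,3))])
w=S['wrist'];print(w['hand_eye'],w['camera_matrix'],w['k1'])
```

```text
[[ 0.4719 -0.005   0.076 ]
 [ 0.5704 -0.0316  0.076 ]
 [ 0.5385 -0.1591  0.076 ]
 [ 0.4432 -0.1376  0.076 ]] [[ 0.474   0.0055  0.076 ]
 [ 0.5699 -0.016   0.076 ]
 [ 0.5384 -0.1511  0.076 ]
 [ 0.444  -0.1298  0.076 ]]
[np.float64(0.136), np.float64(0.102), np.float64(0.131), np.float64(0.098)] [ 0.5059997  -0.08332964  0.076     ] [np.float64(77.81388526302878), np.float64(75.9411509716005)] [np.float64(-15.145531328463791), np.float64(-12.705557875876217)]
[np.float64(0.139), np.float64(0.098), np.float64(0.139), np.float64(0.097)] [ 0.50659121 -0.07285859  0.076     ] [np.float64(77.50622838100972), np.float64(76.90299317674442)] [np.float64(-12.645134225132756), np.float64(-12.681397069092732)]
[[-4.08740320e-04 -9.62268290e-01 -2.72102133e-01  7.41446507e-02]
 [ 9.99999902e-01 -3.47133440e-04 -2.74546831e-04 -1.36183032e-03]
 [ 1.69731960e-04 -2.72102219e-01  9.62268338e-01 -1.36565571e-01]
 [ 0.00000000e+00  0.00000000e+00  0.00000000e+00  1.00000000e+00]] [[331.15678015   0.         315.77917304]
 [  0.         331.15678015 236.68959157]
 [  0.           0.           1.        ]] -0.008436365644659724
```

Request:
{"op": "move_arm", "data": {"series": [{"grip": 1, "xyz": [278, 252, 0], "angular": [0, 0, 0.763]}, {"grip": 1, "xyz": [278, 252, 0], "angular": [0, 0, 0.763]}, {"grip": 1, "xyz": [278, 252, 0], "angular": [0, 0, 0.763]}, {"grip": 1, "xyz": [278, 252, 0], "angular": [0, 0, 0.763]}, {"grip": 1, "xyz": [278, 252, 0], "angular": [0, 0, 0.763]}, {"grip": 1, "xyz": [278, 252, 0], "angular": [0, 0, 0.763]}, {"grip": 1, "xyz": [278, 252, 0], "angular": [0, 0, 0.763]}, {"grip": 1, "xyz": [278, 252, 0], "angular": [0, 0, 0.763]}, {"grip": 1, "xyz": [278, 252, 0], "angular": [0, 0, 0.763]}, {"grip": 1, "xyz": [278, 252, 0], "angular": [0, 0, 0.763]}]}}

```text
time_s: 1.15
tcp_pos: [0.3988, 0.2394, 0.2475]
ee_rot: [[0.406, -0.914, -0.0], [-0.914, -0.406, 0.0], [-0.0, -0.0, -1.0]]
wrist_force: [-0.7, 0.8, 0.5]
gripper_width: 1.001
gripper_force: 0.0
```

Run:
```python
from h import *
import pickle
c=cam('wrist');save(c,'w1.png');pickle.dump(dict(c),open('w1.pkl','wb'))
s=r.sense();print(s['tcp_pos'],s['ee_rot'].round(3),s['joints'].round(1),s['time_s'])
hsv=cv2.cvtColor(c['img'],cv2.COLOR_RGB2HSV)
m=cv2.inRange(hsv,(5,170,120),(18,255,255));k,l,st,ce=cv2.connectedComponentsWithStats(m)
for i in range(1,k):
    if st[i,4]>100:
        cn=cv2.findContours((l==i).astype(np.uint8),0,2)[0][0].reshape(-1,2)
        box=cv2.boxPoints(cv2.minAreaRect(cn.astype(np.float32)))
        print(st[i],plane(c,ce[i],.02),plane(c,box,.02).round(4))
```

```text
[0.39857139 0.24004903 0.24751615] [[ 0.407 -0.914 -0.   ]
 [-0.914 -0.407  0.   ]
 [-0.    -0.    -1.   ]] [ 51.1   6.3 -20.9  -0.  -62.7 -27.1] 1.2
[255 136  12  79 311] [[0.46559866 0.23583997 0.02      ]] [[0.4906 0.1921 0.02  ]
 [0.4809 0.1876 0.02  ]
 [0.4488 0.2651 0.02  ]
 [0.4592 0.2699 0.02  ]]
```

View pics/w1.png

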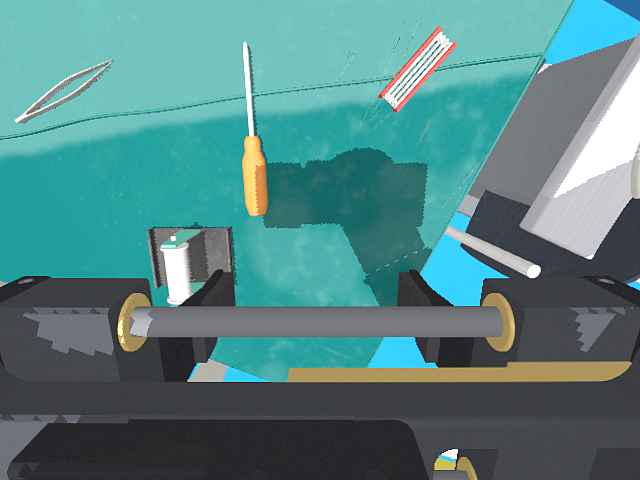

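The wrist view shows the handle from (257,216) to (253,137) and the tip at (245,43). A wire-holder object sits beside the handle end, at (150-233, 227-303).

Run:
```python
from h import *
import pickle
c=pickle.load(open('w1.pkl','rb'))
P=plane(c,[[257,216],[253.5,137],[245.5,43]],.0125);print(P.round(4))
d=P[2]-P[0];print(np.linalg.norm(d),np.linalg.norm(P[1]-P[0]));d/=np.linalg.norm(d)
print('dir deg',np.degrees(np.arctan2(d[1],d[0])))
hm=P[2]-d*.126;hm2=P[0]+d*.047;print(hm,hm2)
print('holder',plane(c,[[233,227],[150,228],[233,283]],.0).round(3),plane(c,[[173,238],[178,300]],.06).round(3))
s=r.sense();R=np.array(s['ee_rot']);h=(hm+hm2)/2;h[2]=.027
print('shift mm',R.T@(h-s['tcp_pos'])*1000)
Q=plane(c,[[257,216],[253.5,137]],.025);print('top',Q)
```

```text
[[0.4582 0.2736 0.0125]
 [0.493  0.1941 0.0125]
 [0.5329 0.1128 0.0125]]
0.17735987285669175 0.08680334531979726
dir deg -65.08601975736988
[0.47983567 0.22706037 0.0125    ] [0.47799904 0.23101452 0.0125    ]
holder [[0.481 0.301 0.   ]
 [0.571 0.343 0.   ]
 [0.456 0.37  0.   ]] [[0.525 0.317 0.06 ]
 [0.499 0.382 0.06 ]]
shift mm [ 42.7828754  -68.90203016 220.51357791]
top [[0.45722146 0.27024194 0.025     ]
 [0.49086575 0.19340152 0.025     ]]
```

Request:
{"op": "move_arm", "data": {"series": [{"grip": 0.6, "xyz": [43, -69, 40], "angular": [0, 0, -0.015]}, {"grip": 0.6, "xyz": [43, -69, 90], "angular": [0, 0, -0.015]}, {"grip": 0.6, "xyz": [43, -69, 130], "angular": [0, 0, -0.015]}, {"grip": 0.6, "xyz": [43, -69, 170], "angular": [0, 0, -0.015]}, {"grip": 0.6, "xyz": [43, -69, 190], "angular": [0, 0, -0.015]}, {"grip": 0.6, "xyz": [43, -69, 210], "angular": [0, 0, -0.015]}, {"grip": 0.6, "xyz": [43, -69, 219], "angular": [0, 0, -0.015]}, {"grip": 0.6, "xyz": [43, -69, 219], "angular": [0, 0, -0.015]}]}}

```text
time_s: 2.0
tcp_pos: [0.4787, 0.2294, 0.0276]
ee_rot: [[0.422, -0.907, -0.001], [-0.907, -0.422, -0.001], [0.001, 0.002, -1.0]]
wrist_force: [0.2, -0.1, 0.4]
gripper_width: 0.602
gripper_force: 0.0
```

Run:
```python
from h import *
c=cam('wrist');save(c,'w2.png')
s=r.sense();print(s['tcp_pos'],s['ee_rot'].round(3),s['wrist_force'],s['gripper_width'])
```

```text
[0.47919672 0.22955616 0.02864782] [[ 0.422 -0.907  0.   ]
 [-0.907 -0.422 -0.   ]
 [ 0.    -0.    -1.   ]] [-0.05612163 -0.3510475   0.83069711] 0.6043809984776659
```

View pics/w2.png

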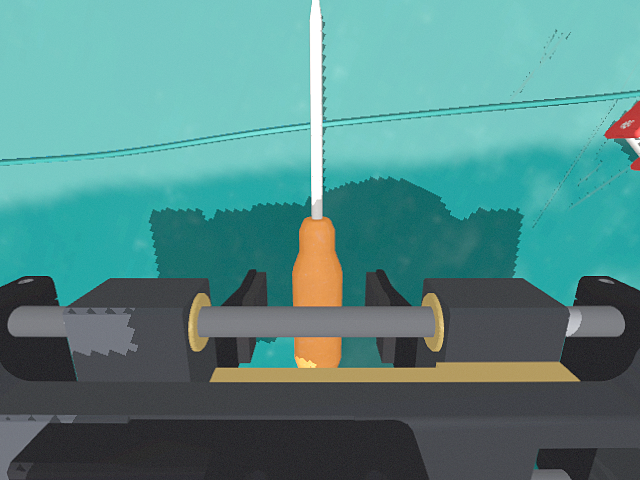

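The handle lies centred between the fingers, with its front end at (316,217), so I'll close and lift a little.

Request:
{"op": "move_arm", "data": {"series": [{"grip": 0, "xyz": [0, 0, 1], "angular": [0, 0, 0]}, {"grip": 0, "xyz": [0, 0, 1], "angular": [0, 0, 0]}, {"grip": 0, "xyz": [0, 0, 1], "angular": [0, 0, 0]}, {"grip": 0, "xyz": [0, 0, 1], "angular": [0, 0, 0]}, {"grip": 0, "xyz": [0, 0, 1], "angular": [0, 0, 0]}, {"grip": 0, "xyz": [0, 0, -4], "angular": [0, 0, 0]}, {"grip": 0, "xyz": [0, 0, -30], "angular": [0, 0, 0]}, {"grip": 0, "xyz": [0, 0, -60], "angular": [0, 0, 0]}, {"grip": 0, "xyz": [0, 0, -60], "angular": [0, 0, 0]}]}}

```text
time_s: 2.95
tcp_pos: [0.4815, 0.2303, 0.0927]
ee_rot: [[0.421, -0.907, 0.007], [-0.907, -0.421, 0.005], [-0.002, -0.009, -1.0]]
wrist_force: [0.7, 0.6, -0.6]
gripper_width: 0.229
gripper_force: 30.0
```

Run:
```python
from h import *
import pickle
c=cam('wrist');pickle.dump(dict(c),open('w3.pkl','wb'));a=c['img'];s=r.sense()
d=cam('side');b=d['img'];pickle.dump(dict(d),open('s3.pkl','wb'))
cv2.imwrite('pics/w3.png',np.hstack([cv2.resize(a,(400,300)),b[130:430,230:630]])[:,:,::-1])
print(s['tcp_pos'],s['ee_rot'].round(3),s['wrist_force'],s['gripper_width'],s['gripper_force'])
# shaft rows
g=cv2.inRange(a,(190,190,190),(255,255,255))
for v in(5,50,100,150,200): 
    x=np.where(g[v,270:360])[0]+270; print(v,x.min() if len(x) else None,x.max() if len(x) else None)
```

```text
[0.48018468 0.22944002 0.09072728] [[ 0.421 -0.907  0.004]
 [-0.907 -0.421  0.003]
 [-0.001 -0.005 -1.   ]] [ 0.12674129  0.05951978 -0.54729521] 0.22950485671372722 29.99962181202136
5 312 318
50 310 321
100 310 321
150 310 320
200 311 320
```

View pics/w3.png

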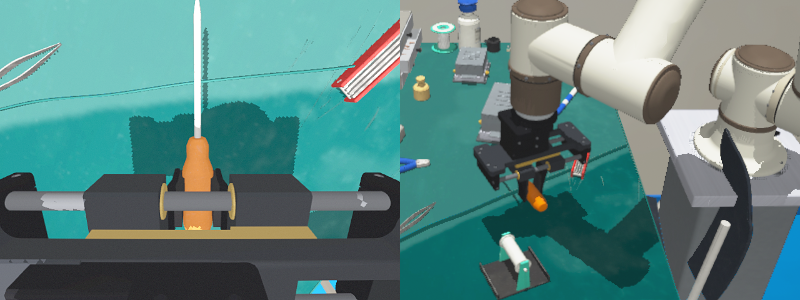

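Request:
{"op": "move_arm", "data": {"series": [{"grip": 0, "xyz": [0, 0, -50], "angular": [0, 0, 0]}, {"grip": 0, "xyz": [20, 0, -90], "angular": [0, 0, 0.1]}, {"grip": 0, "xyz": [55, -5, -110], "angular": [0, 0, 0.22]}, {"grip": 0, "xyz": [85, -8, -110], "angular": [0, 0, 0.34]}, {"grip": 0, "xyz": [110, -10, -110], "angular": [0, 0, 0.46]}, {"grip": 0, "xyz": [130, -13, -110], "angular": [0, 0, 0.58]}, {"grip": 0, "xyz": [135, -13, -110], "angular": [0, 0, 0.663]}, {"grip": 0, "xyz": [135, -13, -110], "angular": [0, 0, 0.663]}, {"grip": 0, "xyz": [135, -13, -110], "angular": [0, 0, 0.663]}, {"grip": 0, "xyz": [135, -13, -110], "angular": [0, 0, 0.663]}]}}

```text
time_s: 4.05
tcp_pos: [0.5473, 0.1119, 0.198]
ee_rot: [[-0.225, -0.974, -0.001], [-0.974, 0.225, -0.0], [0.001, 0.001, -1.0]]
wrist_force: [0.2, 0.8, -0.5]
gripper_width: 0.231
gripper_force: 30.0
```

Run:
```python
from h import *
import pickle
c=cam('wrist');save(c,'w4.png');pickle.dump(dict(c),open('w4.pkl','wb'))
s=r.sense();print(s['tcp_pos'],s['ee_rot'].round(3),s['joints'].round(1),s['gripper_width'],s['time_s'])
```

```text
[0.54731917 0.11200143 0.19815899] [[-0.225 -0.974 -0.001]
 [-0.974  0.225 -0.   ]
 [ 0.     0.001 -1.   ]] [ 28.2  18.  -13.1  -0.  -58.9 -41.2] 0.2255422404649759 4.1
```

View pics/w4.png

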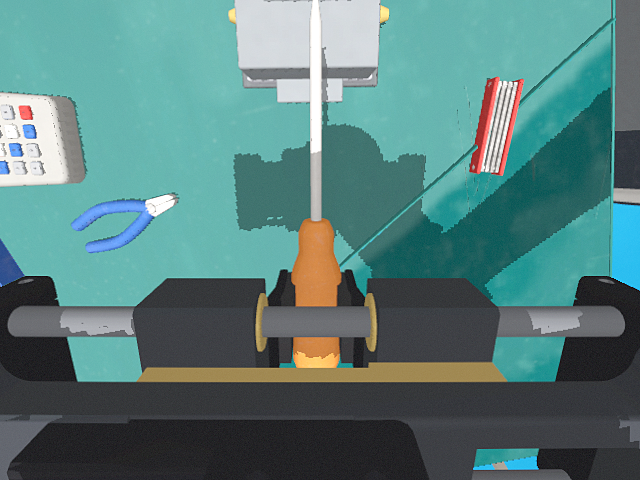

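The lip's outer edge runs from (277,101) to (342,101), the cover's top front edge sits at about row 68 from x=237 to 381, and the blade tip is at about (316,1).

Run:
```python
from h import *
import pickle
c=pickle.load(open('w4.pkl','rb'))
L=plane(c,[[277,101.5],[342,101.5]],.033);F=plane(c,[[237,69],[381,69]],.076)
print(L.round(4),np.linalg.norm(L[1]-L[0]));print(F.round(4),np.linalg.norm(F[1]-F[0]))
ex=-(L[1]-L[0]);ex/=np.linalg.norm(ex)
ex2=F[0]-F[1];ex2/=np.linalg.norm(ex2);print(np.degrees(np.arctan2(ex[1],ex[0])),np.degrees(np.arctan2(ex2[1],ex2[0])))
ex=ex2;ey=np.array([-ex[1],ex[0],0])
print('origin from lip',L.mean(0)-.082*ey,'from cover',F.mean(0)-.064*ey)
s=r.sense();R=np.array(s['ee_rot']);t=np.array(s['tcp_pos'])
for n in('w4',):
  c=pickle.load(open(n+'.pkl','rb'))
  print('driver in tool',((plane(c,[[316,1],[316,219]],t[2]-.016)-t)@R*1000).round(1))
```

```text
[[0.5549 0.     0.033 ]
 [0.5011 0.0125 0.033 ]] 0.055222932620792295
[[ 0.5737 -0.0215  0.076 ]
 [ 0.4738  0.0016  0.076 ]] 0.10244561878078413
-13.04419174731112 -13.043094840865196
origin from lip [ 0.50950103 -0.07361825  0.033     ] from cover [ 0.50930742 -0.07230769  0.076     ]
driver in tool [[128.    0.3  16.1]
 [ 38.8   0.3  16. ]]
```

Request:
{"op": "move_arm", "data": {"series": [{"grip": 0, "xyz": [-42, -5, 0], "angular": [0, 0, 0]}, {"grip": 0, "xyz": [-42, -5, 45], "angular": [0, 0, 0]}, {"grip": 0, "xyz": [-42, -5, 90], "angular": [0, 0, 0]}, {"grip": 0, "xyz": [-42, -5, 130], "angular": [0, 0, 0]}, {"grip": 0, "xyz": [-42, -5, 153], "angular": [0, 0, 0]}, {"grip": 0, "xyz": [-42, -5, 163], "angular": [0, 0, 0]}, {"grip": 0, "xyz": [-42, -5, 163], "angular": [0, 0, 0]}, {"grip": 0, "xyz": [-25, -5, 163], "angular": [0, 0, 0]}, {"grip": 0, "xyz": [-11, -5, 163], "angular": [0, 0, 0]}, {"grip": 0, "xyz": [-11, -5, 163], "angular": [0, 0, 0]}]}}

```text
time_s: 5.1
tcp_pos: [0.5546, 0.1193, 0.0369]
ee_rot: [[-0.229, -0.973, 0.001], [-0.973, 0.229, 0.001], [-0.001, -0.001, -1.0]]
wrist_force: [0.3, 0.3, -0.7]
gripper_width: 0.227
gripper_force: 30.0
```

Run:
```python
from h import *
c=cam('wrist');save(c,'w5.png')
s=r.sense();print(s['tcp_pos'],s['ee_rot'].round(3),s['wrist_force'],s['gripper_width'],s['time_s'])
d=np.array(s['tcp_pos'])-[.5094,-.073,0];ex=np.array([.974,-.2257,0]);ey=np.array([.2257,.974,0]);print(d@ex,d@ey-.128,d[2]-.016)
```

```text
[0.55524494 0.12002891 0.03687008] [[-0.229 -0.974  0.002]
 [-0.974  0.229  0.001]
 [-0.001 -0.001 -1.   ]] [-0.14209648  0.26656454 -0.82617432] 0.2253822656776381 5.15
0.001086345798949389 0.07035736333052908 0.02087007986569167
```

View pics/w5.png

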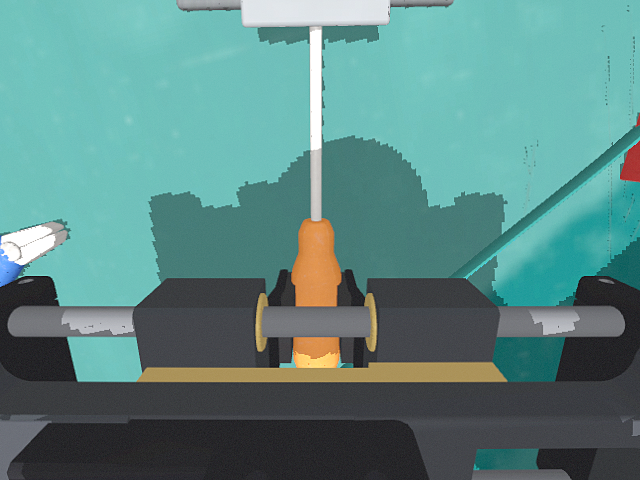

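Request:
{"op": "move_arm", "data": {"series": [{"grip": 0, "xyz": [0, 0, -7], "angular": [0, 0, 0]}, {"grip": 0, "xyz": [0, 0, -14], "angular": [0, 0, 0]}, {"grip": 0, "xyz": [0, 0, -22], "angular": [0, 0, 0]}, {"grip": 0, "xyz": [1, 0, -30], "angular": [0, 0, 0]}, {"grip": 0, "xyz": [2, 0, -37], "angular": [0, 0, 0]}, {"grip": 0, "xyz": [3, 0, -44], "angular": [0, 0, 0]}, {"grip": 0, "xyz": [5, 0, -50], "angular": [0, 0, 0]}, {"grip": 0, "xyz": [5, 0, -50], "angular": [0, 0, 0]}]}}

```text
time_s: 5.95
tcp_pos: [0.5545, 0.1163, 0.0867]
ee_rot: [[-0.227, -0.974, 0.002], [-0.974, 0.227, 0.001], [-0.001, -0.002, -1.0]]
wrist_force: [1.1, 0.0, -0.2]
gripper_width: 0.227
gripper_force: 30.0
```

Run:
```python
from h import *
c=cam('wrist');d=cam('scene')
cv2.imwrite('pics/w6.png',np.hstack([cv2.resize(c['img'],(400,300)),cv2.resize(d['img'][180:330,220:420],(400,300))])[:,:,::-1])
s=r.sense();print(s['tcp_pos'],s['wrist_force'],s['gripper_width'],s['time_s'])
```

```text
[0.55390685 0.11621453 0.08566777] [-0.12788474  0.53224856 -0.88487465] 0.22997272461462395 6.05
```

View pics/w6.png

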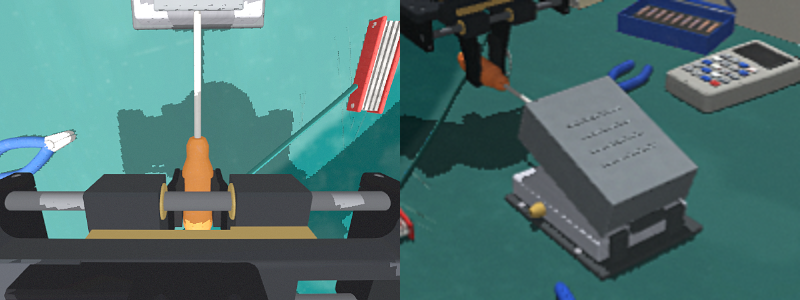

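The cover is being lifted (about 0.3 rad), with the blade under the lip. That was picture 10, so the rest is numeric.

Request:
{"op": "move_arm", "data": {"series": [{"grip": 0, "xyz": [2, 0, -7], "angular": [0, 0, 0]}, {"grip": 0, "xyz": [5, 0, -14], "angular": [0, 0, 0]}, {"grip": 0, "xyz": [8, 0, -21], "angular": [0, 0, 0]}, {"grip": 0, "xyz": [11, 0, -28], "angular": [0, 0, 0]}, {"grip": 0, "xyz": [15, 0, -35], "angular": [0, 0, 0]}, {"grip": 0, "xyz": [19, 0, -42], "angular": [0, 0, 0]}, {"grip": 0, "xyz": [23, 0, -48], "angular": [0, 0, 0]}, {"grip": 0, "xyz": [23, 0, -48], "angular": [0, 0, 0]}, {"grip": 0, "xyz": [23, 0, -48], "angular": [0, 0, 0]}, {"grip": 0, "xyz": [23, 0, -48], "angular": [0, 0, 0]}]}}

```text
time_s: 7.05
tcp_pos: [0.5485, 0.0938, 0.1332]
ee_rot: [[-0.227, -0.974, -0.001], [-0.974, 0.227, -0.0], [0.0, 0.001, -1.0]]
wrist_force: [0.3, 0.8, -1.0]
gripper_width: 0.229
gripper_force: 30.0
```

Request:
{"op": "move_arm", "data": {"series": [{"grip": 0, "xyz": [0, 0, 0], "angular": [0, 0, 0]}, {"grip": 0, "xyz": [0, 0, 0], "angular": [0, 0, 0]}, {"grip": 0, "xyz": [0, 0, 0], "angular": [0, 0, 0]}, {"grip": 0, "xyz": [0, 0, 0], "angular": [0, 0, 0]}, {"grip": 0, "xyz": [0, 0, 0], "angular": [0, 0, 0]}, {"grip": 0, "xyz": [0, 0, 0], "angular": [0, 0, 0]}, {"grip": 0, "xyz": [0, 0, 0], "angular": [0, 0, 0]}, {"grip": 0, "xyz": [0, 0, 0], "angular": [0, 0, 0]}, {"grip": 0, "xyz": [0, 0, 0], "angular": [0, 0, 0]}, {"grip": 0, "xyz": [0, 0, 0], "angular": [0, 0, 0]}]}}

```text
time_s: 8.05
tcp_pos: [0.5487, 0.0938, 0.1336]
ee_rot: [[-0.227, -0.974, 0.0], [-0.974, 0.227, 0.0], [-0.0, -0.0, -1.0]]
wrist_force: [-0.2, -0.9, -0.8]
gripper_width: 0.225
gripper_force: 30.0
```

Run:
```python
from h import *
import pickle
d=cam('scene');e=cam('side');c=cam('wrist')
s=r.sense();print(s['tcp_pos'],s['ee_rot'].round(3),s['wrist_force'],s['joints'].round(1),s['gripper_width'],s['time_s'])
print('expect nut px',proj(d,[.5094,-.073,.066]),proj(e,[.5094,-.073,.066]))
for n,x in(('scene',d),('side',e)):
    hsv=cv2.cvtColor(x['img'],cv2.COLOR_RGB2HSV);u,v=proj(x,[.5094,-.073,.066])[0].astype(int)
    m=cv2.inRange(hsv,(15,100,80),(30,255,255));m2=np.zeros_like(m);m2[v-30:v+30,u-30:u+30]=m[v-30:v+30,u-30:u+30]
    print(n,[(tuple(a),b.round(1)) for a,b in zip(*cv2.connectedComponentsWithStats(m2)[2:])][1:])
    # grey change vs closed
    o=pickle.load(open(n+'0.pkl','rb'))['img'];df=(cv2.absdiff(o,x['img']).max(2)>30)
    print('pixel of open cover top',proj(x,[.48,-.2,.17]),x['img'][tuple(proj(x,[.48,-.2,.17])[0].astype(int)[::-1])])
hsv=cv2.cvtColor(c['img'],cv2.COLOR_RGB2HSV)
print('wrist tip rows',[np.where((c['img'][v,270:360]>190).all(1))[0][[0,-1]]+270 for v in(5,50,100,150)])
```

```text
[0.54872826 0.09384518 0.13357768] [[-0.227 -0.974  0.   ]
 [-0.974  0.227  0.   ]
 [-0.    -0.    -1.   ]] [ 0.04552808  0.11086755 -0.49009341] [ 26.4  21.8 -18.1  -0.  -50.2 -39.5] 0.229086582223051 8.2
expect nut px [[317.23142999 255.85575497]] [[338.63497362 233.96028732]]
scene [((np.int32(308), np.int32(251), np.int32(20), np.int32(20), np.int32(313)), array([317.3, 261. ])), ((np.int32(335), np.int32(262), np.int32(4), np.int32(2), np.int32(6)), array([336.8, 262.3])), ((np.int32(287), np.int32(281), np.int32(6), np.int32(4), np.int32(19)), array([289.2, 282.7]))]
pixel of open cover top [[368.97471785 234.925977  ]] [62 66 70]
side [((np.int32(329), np.int32(213), np.int32(2), np.int32(3), np.int32(6)), array([329.5, 214. ])), ((np.int32(335), np.int32(213), np.int32(13), np.int32(7), np.int32(61)), array([341.1, 215.8])), ((np.int32(308), np.int32(222), np.int32(33), np.int32(8), np.int32(111)), array([324. , 225.4])), ((np.int32(309), np.int32(228), np.int32(3), np.int32(9), np.int32(12)), array([309.8, 232.2])), ((np.int32(334), np.int32(231), np.int32(13), np.int32(17), np.int32(99)), array([341.3, 240.6])), ((np.int32(309), np.int32(250), np.int32(2), np.int32(4), np.int32(6)), array([309.7, 251.5])), ((np.int32(361), np.int32(255), np.int32(6), np.int32(7), np.int32(32)), array([363.3, 258.2])), ((np.int32(314), np.int32(260), np.int32(9), np.int32(3), np.int32(18)), array([317.7, 261.4]))]
pixel of open cover top [[350.68404258 167.11521319]] [142 147 149]Traceback (most recent call last):
  File "<stdin>", line 14, in <module>
IndexError: index 0 is out of bounds for axis 0 with size 0
```

Request:
{"op": "move_arm", "data": {"series": [{"grip": 0, "xyz": [-38, 0, 0], "angular": [0, 0, 0]}, {"grip": 0, "xyz": [-38, 0, 40], "angular": [0, 0, 0]}, {"grip": 0, "xyz": [-38, 0, 70], "angular": [0, 0, 0]}, {"grip": 0, "xyz": [-38, 0, 88], "angular": [0, 0, 0]}, {"grip": 0, "xyz": [-38, 0, 97], "angular": [0, 0, 0]}, {"grip": 0, "xyz": [-38, 0, 101], "angular": [0, 0, 0]}, {"grip": 0, "xyz": [-38, 0, 103], "angular": [0, 0, 0]}, {"grip": 0, "xyz": [-38, 0, 104], "angular": [0, 0, 0]}, {"grip": 0, "xyz": [-38, 0, 104], "angular": [0, 0, 0]}, {"grip": 0, "xyz": [-38, 0, 104], "angular": [0, 0, 0]}]}}

```text
time_s: 9.2
tcp_pos: [0.5578, 0.131, 0.0303]
ee_rot: [[-0.227, -0.974, 0.001], [-0.974, 0.227, 0.001], [-0.001, -0.001, -1.0]]
wrist_force: [-0.2, 0.1, 0.4]
gripper_width: 0.228
gripper_force: 30.0
```

Run:
```python
from h import *
s=r.sense();print(s['tcp_pos'],s['wrist_force'],s['moment'],s['gripper_width'],s['time_s'])
```

```text
[0.55776414 0.13102101 0.03033642] [-0.20995439  0.06921891  0.3848671 ] [ 0.06485351 -0.10518264  0.04377161] 0.22834197775834406 9.2
```

Request:
{"op": "move_arm", "data": {"series": [{"grip": 0, "xyz": [0, 0, 1], "angular": [0, 0, 0]}, {"grip": 0, "xyz": [0, 0, 1.5], "angular": [0, 0, 0]}, {"grip": 0, "xyz": [0, 0, 1.5], "angular": [0, 0, 0]}]}}

```text
time_s: 9.5
tcp_pos: [0.5573, 0.1309, 0.0281]
ee_rot: [[-0.227, -0.974, 0.0], [-0.974, 0.227, 0.0], [-0.0, -0.0, -1.0]]
wrist_force: [-0.3, -0.5, -0.7]
gripper_width: 0.228
gripper_force: 30.0
```

Request:
{"op": "move_arm", "data": {"series": [{"grip": 0.3, "xyz": [0, 0, 0], "angular": [0, 0, 0]}, {"grip": 0.5, "xyz": [0, 0, 0], "angular": [0, 0, 0]}, {"grip": 0.6, "xyz": [0, 0, 0], "angular": [0, 0, 0]}, {"grip": 0.6, "xyz": [0, 0, 0], "angular": [0, 0, 0]}, {"grip": 0.6, "xyz": [0, 0, -15], "angular": [0, 0, 0]}, {"grip": 0.6, "xyz": [0, 0, -40], "angular": [0, 0, 0]}, {"grip": 0.8, "xyz": [0, 0, -80], "angular": [0, 0, 0]}, {"grip": 0.8, "xyz": [0, 0, -130], "angular": [0, 0, 0]}, {"grip": 0.8, "xyz": [0, 0, -170], "angular": [0, 0, 0]}, {"grip": 0.8, "xyz": [0, 0, -170], "angular": [0, 0, 0]}]}}

```text
time_s: 10.5
tcp_pos: [0.5607, 0.1321, 0.2052]
ee_rot: [[-0.226, -0.974, 0.013], [-0.974, 0.226, 0.005], [-0.008, -0.012, -1.0]]
wrist_force: [0.1, 0.6, 0.3]
gripper_width: 0.784
gripper_force: 0.0
```

Run:
```python
from h import *
s=r.sense();print(s['tcp_pos'],s['wrist_force'],s['joints'].round(1),s['gripper_width'],s['time_s'])
c=cam('wrist');hsv=cv2.cvtColor(c['img'],cv2.COLOR_RGB2HSV)
m=cv2.inRange(hsv,(5,150,80),(18,255,255));m[:, :220]=0;m[:,420:]=0;ys,xs=np.where(m);print('handle px',xs.min(),xs.max(),ys.min(),ys.max())
print('front expected',proj(c,[[.5578-.227*.039,.131-.974*.039,.0125]]))
# nut in scene
d=cam('scene');h=cv2.cvtColor(d['img'],cv2.COLOR_RGB2HSV);m=cv2.inRange(h,(15,80,60),(30,255,255))[235:280,300:335]
k,l,st,ce=cv2.connectedComponentsWithStats(m);i=1+st[1:,4].argmax();print(st[i],ce[i]+[300,235])
cn=[(300+st[i,0]+st[i,2]/2,0)]
for z in(.04,.066):print(proj(d,[[.5094,-.073,z],[.5094+.019*.7,-.073-.019*.7,z],[.5094-.019*.7,-.073+.019*.7,z]]).round(1))
```

```text
[0.56073824 0.13208892 0.20521867] [0.11982055 0.56393023 0.33377467] [ 29.4  18.9 -10.8   0.1 -59.5 -42.5] 0.7840880235217491 10.5
handle px 248 388 176 375
front expected [[320.70993704 175.66977163]]
[  8  16  20  20 324] [317.30246914 260.9537037 ]
[[316.9 267.4]
 [326.7 267.1]
 [307.2 267.7]]
[[317.2 255.9]
 [327.1 255.5]
 [307.3 256.2]]
```

Request:
{"op": "move_arm", "data": {"series": [{"grip": 0.85, "xyz": [50, 0, 0], "angular": [0, 0, -0.14]}, {"grip": 0.85, "xyz": [98, 0, 0], "angular": [0, 0, -0.28]}, {"grip": 0.85, "xyz": [145, 0, 0], "angular": [0, 0, -0.42]}, {"grip": 0.85, "xyz": [185, 0, 0], "angular": [0, 0, -0.56]}, {"grip": 0.85, "xyz": [205, 0, 0], "angular": [0, 0, -0.7]}, {"grip": 0.85, "xyz": [210, 0, 0], "angular": [0, 0, -0.84]}, {"grip": 0.85, "xyz": [210, 0, 0], "angular": [0, 0, -0.873]}, {"grip": 0.85, "xyz": [210, 0, 0], "angular": [0, 0, -0.873]}, {"grip": 0.85, "xyz": [210, 0, 0], "angular": [0, 0, -0.873]}]}}

```text
time_s: 11.5
tcp_pos: [0.509, -0.0737, 0.1968]
ee_rot: [[0.6, -0.8, -0.003], [-0.8, -0.6, -0.0], [-0.001, 0.002, -1.0]]
wrist_force: [0.6, -0.4, -0.2]
gripper_width: 0.85
gripper_force: 0.0
```

Run:
```python
from h import *
s=r.sense();print(s['tcp_pos'],s['ee_rot'].round(3),s['wrist_force'],s['joints'].round(1),s['gripper_width'],s['time_s'])
c=cam('wrist');hsv=cv2.cvtColor(c['img'],cv2.COLOR_RGB2HSV)
m=cv2.inRange(hsv,(15,80,80),(32,255,255));k,l,st,ce=cv2.connectedComponentsWithStats(m)
u=proj(c,[[.5094,-.073,.066]])[0];print('nut exp',u)
for i in range(1,k):
    if st[i,4]>150: print(st[i],ce[i].round(1),plane(c,ce[i],.066).round(4))
R=np.array(s['ee_rot']);print(R.T@(np.array([.5094,-.073,.064])-s['tcp_pos'])*1000)
```

```text
[ 0.50904569 -0.07365961  0.1968312 ] [[ 0.6   -0.8   -0.003]
 [-0.8   -0.6   -0.   ]
 [-0.001  0.002 -1.   ]] [ 0.5893776  -0.42476252 -0.15849262] [  9.9  14.  -19.1  -0.  -57.   27. ] 0.8495640449010378 11.5
nut exp [315.88562244 234.3856057 ]
[257 174  17  17 176] [264.5 181. ] [[ 0.569  -0.0839  0.066 ]]
[ 293  206   46   48 1502] [315.3 229.2] [[ 0.5125 -0.0763  0.066 ]]
[144 293  30  59 885] [155.1 322.2] [[0.5767 0.0805 0.066 ]]
[459 293  29  59 869] [476.3 322.1] [[ 0.343  -0.0941  0.066 ]]
[ 259  362  362   20 5770] [450.8 373.1] [[ 0.324  -0.0402  0.066 ]]
[437 457  19  23 228] [446.1 467.4] [[0.2466 0.0489 0.066 ]]
[-1.30853786e-01 -9.69001542e-01  1.32829709e+02]
```

Request:
{"op": "move_arm", "data": {"series": [{"grip": 0.85, "xyz": [0, -1, 45], "angular": [0, 0, 0]}, {"grip": 0.85, "xyz": [0, -1, 85], "angular": [0, 0, 0]}, {"grip": 0.75, "xyz": [0, -1, 115], "angular": [0, 0, 0]}, {"grip": 0.65, "xyz": [0, -1, 128], "angular": [0, 0, 0]}, {"grip": 0.6, "xyz": [0, -1, 132], "angular": [0, 0, 0]}, {"grip": 0, "xyz": [0, -1, 132], "angular": [0, 0, 0]}, {"grip": 0, "xyz": [0, -1, 132], "angular": [0, 0, 0]}, {"grip": 0, "xyz": [0, -1, 132], "angular": [0, 0, 0]}, {"grip": 0, "xyz": [0, -1, 132], "angular": [0, 0, 0]}]}}

```text
time_s: 12.45
tcp_pos: [0.5093, -0.0738, 0.0668]
ee_rot: [[0.6, -0.8, -0.002], [-0.8, -0.6, -0.001], [-0.001, 0.002, -1.0]]
wrist_force: [-2.3, -3.1, 2.5]
gripper_width: 0.433
gripper_force: 30.0
```

Request:
{"op": "move_arm", "data": {"series": [{"grip": 0, "xyz": [0, 0, 0.1], "angular": [0, 0, 0.1]}, {"grip": 0, "xyz": [0, 0, 0.2], "angular": [0, 0, 0.22]}, {"grip": 0, "xyz": [0, 0, 0.3], "angular": [0, 0, 0.34]}, {"grip": 0, "xyz": [0, 0, 0.4], "angular": [0, 0, 0.46]}, {"grip": 0, "xyz": [0, 0, 0.5], "angular": [0, 0, 0.58]}, {"grip": 0, "xyz": [0, 0, 0.7], "angular": [0, 0, 0.7]}, {"grip": 0, "xyz": [0, 0, 0.8], "angular": [0, 0, 0.82]}, {"grip": 0, "xyz": [0, 0, 0.9], "angular": [0, 0, 0.94]}, {"grip": 0, "xyz": [0, 0, 1.0], "angular": [0, 0, 1.06]}, {"grip": 0, "xyz": [0, 0, 1.1], "angular": [0, 0, 1.18]}]}}

```text
time_s: 13.45
tcp_pos: [0.5111, -0.0736, 0.0658]
ee_rot: [[-0.515, -0.857, 0.002], [-0.857, 0.515, -0.001], [-0.001, -0.002, -1.0]]
wrist_force: [1.1, -5.6, -1.9]
gripper_width: 0.427
gripper_force: 30.0
```

```bash
cat > st.py <<'E'
from h import *
s=r.sense();R=np.array(s['ee_rot']);print(s['tcp_pos'].round(4),'yaw rel',np.degrees(np.arctan2(R[1,0],R[0,0]))+103.04,s['wrist_force'].round(1),s['moment'].round(3),s['joints'].round(1),s['gripper_width'],s['gripper_force'],s['time_s'])
E
python3 st.py
```

```text
[ 0.5111 -0.0736  0.0658] yaw rel -17.93327137658494 [ 1.1 -5.6 -1.9] [-1.452 -0.25   0.051] [  9.9  23.8 -27.8   0.1 -38.3 -40.9] 0.426756293055045 29.99309716746211 13.45
```

Request:
{"op": "move_arm", "data": {"series": [{"grip": 0, "xyz": [0, 0, 0.1], "angular": [0, 0, 0.12]}, {"grip": 0, "xyz": [0, 0, 0.2], "angular": [0, 0, 0.24]}, {"grip": 0, "xyz": [0, 0, 0.3], "angular": [0, 0, 0.36]}, {"grip": 0, "xyz": [0, 0, 0.4], "angular": [0, 0, 0.48]}, {"grip": 0, "xyz": [0, 0, 0.5], "angular": [0, 0, 0.56]}, {"grip": 0, "xyz": [0, 0, 0.5], "angular": [0, 0, 0.56]}]}}

```text
time_s: 14.05
tcp_pos: [0.5118, -0.0742, 0.0653]
ee_rot: [[-0.89, -0.456, 0.003], [-0.456, 0.89, -0.001], [-0.002, -0.003, -1.0]]
wrist_force: [2.1, -7.8, -3.5]
gripper_width: 0.431
gripper_force: 30.0
```

```bash
python3 st.py
```

```text
[ 0.5118 -0.0742  0.0653] yaw rel -49.825472396797906 [ 2.1 -7.8 -3.5] [-2.449 -0.767 -0.048] [  9.8  23.9 -27.8   0.2 -38.2 -72.8] 0.4310320914960888 30.00087565742433 14.05
```

Request:
{"op": "move_arm", "data": {"series": [{"grip": 0.65, "xyz": [0, 0, 0], "angular": [0, 0, 0]}, {"grip": 0.65, "xyz": [0, 0, 0], "angular": [0, 0, 0]}, {"grip": 0.65, "xyz": [0, 0, 0], "angular": [0, 0, 0]}, {"grip": 0.65, "xyz": [0, 0, 0], "angular": [0, 0, -0.14]}, {"grip": 0.65, "xyz": [0, 0, 0], "angular": [0, 0, -0.28]}, {"grip": 0.65, "xyz": [0, 0, 0], "angular": [0, 0, -0.42]}, {"grip": 0.65, "xyz": [0, 0, 0], "angular": [0, 0, -0.56]}, {"grip": 0.65, "xyz": [0, 0, 0], "angular": [0, 0, -0.7]}, {"grip": 0.65, "xyz": [0, 0, 0], "angular": [0, 0, -0.84]}, {"grip": 0.65, "xyz": [0, 0, 0], "angular": [0, 0, -0.98]}]}}

```text
time_s: 15.05
tcp_pos: [0.5109, -0.0726, 0.0648]
ee_rot: [[-0.11, -0.994, 0.001], [-0.994, 0.11, 0.0], [-0.0, -0.001, -1.0]]
wrist_force: [-0.3, -0.6, 0.4]
gripper_width: 0.65
gripper_force: 0.0
```

Request:
{"op": "move_arm", "data": {"series": [{"grip": 0.65, "xyz": [0, 0, 0], "angular": [0, 0, -0.14]}, {"grip": 0.65, "xyz": [0, 0, 0], "angular": [0, 0, -0.28]}, {"grip": 0.65, "xyz": [0, 0, 0], "angular": [0, 0, -0.42]}, {"grip": 0.65, "xyz": [0, 0, 0], "angular": [0, 0, -0.56]}, {"grip": 0.65, "xyz": [0, 0, 0], "angular": [0, 0, -0.7]}, {"grip": 0.65, "xyz": [0, 0, 0], "angular": [0, 0, -0.76]}, {"grip": 0, "xyz": [0, 0, 0], "angular": [0, 0, -0.76]}, {"grip": 0, "xyz": [0, 0, 0], "angular": [0, 0, -0.76]}, {"grip": 0, "xyz": [0, 0, 0], "angular": [0, 0, -0.76]}, {"grip": 0, "xyz": [0, 0, 0], "angular": [0, 0, -0.76]}]}}

```text
time_s: 16.05
tcp_pos: [0.5092, -0.0737, 0.0644]
ee_rot: [[0.6, -0.8, -0.003], [-0.8, -0.6, -0.001], [-0.001, 0.003, -1.0]]
wrist_force: [-2.6, -2.5, 3.0]
gripper_width: 0.427
gripper_force: 30.0
```

```bash
python3 st.py
```

```text
[ 0.5092 -0.0737  0.0644] yaw rel 49.895874240574095 [-2.6 -2.5  3. ] [-0.811  0.697 -0.009] [  9.9  23.9 -27.9   0.  -38.4  27. ] 0.4273849317527578 29.994764300063252 16.05
```

Request:
{"op": "move_arm", "data": {"series": [{"grip": 0, "xyz": [0, 0, 0.1], "angular": [0, 0, 0.1]}, {"grip": 0, "xyz": [0, 0, 0.2], "angular": [0, 0, 0.2]}, {"grip": 0, "xyz": [0, 0, 0.3], "angular": [0, 0, 0.3]}, {"grip": 0, "xyz": [0, 0, 0.3], "angular": [0, 0, 0.3]}]}}

```text
time_s: 16.45
tcp_pos: [0.5097, -0.0734, 0.0642]
ee_rot: [[0.337, -0.942, -0.002], [-0.942, -0.337, -0.0], [-0.0, 0.002, -1.0]]
wrist_force: [-2.5, -1.5, 2.2]
gripper_width: 0.43
gripper_force: 30.0
```

```bash
python3 st.py
```

```text
[ 0.5097 -0.0734  0.0642] yaw rel 32.7090225479447 [-2.5 -1.5  2.2] [-0.579  0.66  -0.073] [  9.9  23.9 -27.9   0.  -38.3   9.8] 0.42969892605356697 29.995809635147452 16.45
```

Request:
{"op": "move_arm", "data": {"series": [{"grip": 0, "xyz": [0, 0, 0.1], "angular": [0, 0, 0.1]}, {"grip": 0, "xyz": [0, 0, 0.2], "angular": [0, 0, 0.2]}, {"grip": 0, "xyz": [0, 0, 0.3], "angular": [0, 0, 0.3]}, {"grip": 0, "xyz": [0, 0, 0.3], "angular": [0, 0, 0.3]}]}}

```text
time_s: 16.85
tcp_pos: [0.5102, -0.0733, 0.0639]
ee_rot: [[0.046, -0.999, -0.001], [-0.999, -0.046, -0.0], [0.0, 0.001, -1.0]]
wrist_force: [-2.1, -2.3, 2.9]
gripper_width: 0.429
gripper_force: 30.0
```

```bash
python3 st.py
```

```text
[ 0.5102 -0.0733  0.0639] yaw rel 15.654461720458983 [-2.1 -2.3  2.9] [-0.598  0.502 -0.037] [  9.9  24.  -27.9   0.  -38.2  -7.3] 0.4288954132170085 29.995979773811996 16.85
```

Request:
{"op": "move_arm", "data": {"series": [{"grip": 0, "xyz": [0, 0, 0.1], "angular": [0, 0, 0.1]}, {"grip": 0, "xyz": [0, 0, 0.2], "angular": [0, 0, 0.2]}, {"grip": 0, "xyz": [0, 0, 0.3], "angular": [0, 0, 0.3]}, {"grip": 0, "xyz": [0, 0, 0.3], "angular": [0, 0, 0.3]}]}}

```text
time_s: 17.25
tcp_pos: [0.5107, -0.0733, 0.0636]
ee_rot: [[-0.25, -0.968, 0.0], [-0.968, 0.25, -0.0], [0.0, -0.0, -1.0]]
wrist_force: [0.2, -3.2, 0.6]
gripper_width: 0.426
gripper_force: 30.0
```

```bash
python3 st.py
```

```text
[ 0.5107 -0.0733  0.0636] yaw rel -1.4523321259619308 [ 0.2 -3.2  0.6] [-0.914  0.091 -0.043] [  9.9  24.  -27.8   0.  -38.1 -24.4] 0.4258859444530015 29.996627080254257 17.25
```

Request:
{"op": "move_arm", "data": {"series": [{"grip": 0, "xyz": [0, 0, 0.1], "angular": [0, 0, 0.1]}, {"grip": 0, "xyz": [0, 0, 0.2], "angular": [0, 0, 0.2]}, {"grip": 0, "xyz": [0, 0, 0.3], "angular": [0, 0, 0.3]}, {"grip": 0, "xyz": [0, 0, 0.3], "angular": [0, 0, 0.3]}]}}

```text
time_s: 17.65
tcp_pos: [0.5115, -0.073, 0.0634]
ee_rot: [[-0.523, -0.852, 0.002], [-0.852, 0.523, -0.0], [-0.001, -0.002, -1.0]]
wrist_force: [1.6, -2.9, -0.3]
gripper_width: 0.425
gripper_force: 30.0
```

```bash
python3 st.py
```

```text
[ 0.5115 -0.073   0.0634] yaw rel -18.5208840099786 [ 1.6 -2.9 -0.3] [-0.851 -0.508  0.178] [  9.9  24.  -27.8   0.  -38.  -41.5] 0.42539549403746557 30.00036859419197 17.65
```

Request:
{"op": "move_arm", "data": {"series": [{"grip": 0, "xyz": [0, 0, 0.1], "angular": [0, 0, 0.05]}, {"grip": 0, "xyz": [0, 0, 0.1], "angular": [0, 0, 0.1]}, {"grip": 0, "xyz": [0, 0, 0.1], "angular": [0, 0, 0.1]}]}}

```text
time_s: 17.95
tcp_pos: [0.5126, -0.0721, 0.0635]
ee_rot: [[-0.605, -0.796, 0.005], [-0.796, 0.605, 0.001], [-0.004, -0.003, -1.0]]
wrist_force: [4.4, 2.2, -2.2]
gripper_width: 0.429
gripper_force: 30.0
```

```bash
python3 st.py
```

```text
[ 0.5126 -0.0721  0.0635] yaw rel -24.168354715922476 [ 4.4  2.2 -2.2] [ 0.706 -1.13   0.595] [ 10.   24.  -27.8  -0.  -37.9 -47.2] 0.4288834351992627 29.999358085915446 17.95
```

Request:
{"op": "move_arm", "data": {"series": [{"grip": 0, "xyz": [0, 0, 0.1], "angular": [0, 0, 0.05]}, {"grip": 0, "xyz": [0, 0, 0.1], "angular": [0, 0, 0.1]}, {"grip": 0, "xyz": [0, 0, 0.1], "angular": [0, 0, 0.1]}]}}

```text
time_s: 18.25
tcp_pos: [0.5128, -0.0724, 0.0636]
ee_rot: [[-0.682, -0.731, 0.005], [-0.732, 0.682, 0.0], [-0.004, -0.003, -1.0]]
wrist_force: [4.4, 0.8, -2.6]
gripper_width: 0.426
gripper_force: 30.0
```

```bash
python3 st.py
```

```text
[ 0.5128 -0.0724  0.0636] yaw rel -29.947257843337454 [ 4.4  0.8 -2.6] [ 0.259 -1.524  0.622] [  9.9  24.  -27.8   0.  -37.9 -53. ] 0.4256320761767513 29.999932972714305 18.25
```

Request:
{"op": "move_arm", "data": {"series": [{"grip": 0, "xyz": [0, 0, 0], "angular": [0, 0, -0.06]}, {"grip": 0, "xyz": [0, 0, -0.2], "angular": [0, 0, -0.18]}, {"grip": 0, "xyz": [0, 0, -0.3], "angular": [0, 0, -0.3]}, {"grip": 0, "xyz": [0, 0, -0.4], "angular": [0, 0, -0.42]}, {"grip": 0, "xyz": [0, 0, -0.5], "angular": [0, 0, -0.54]}, {"grip": 0, "xyz": [0, 0, -0.6], "angular": [0, 0, -0.66]}, {"grip": 0, "xyz": [0, 0, -0.7], "angular": [0, 0, -0.78]}, {"grip": 0, "xyz": [0, 0, -0.8], "angular": [0, 0, -0.8]}, {"grip": 0, "xyz": [0, 0, -0.8], "angular": [0, 0, -0.8]}]}}

```text
time_s: 19.15
tcp_pos: [0.5101, -0.0716, 0.0643]
ee_rot: [[0.046, -0.999, 0.0], [-0.999, -0.046, 0.002], [-0.002, -0.0, -1.0]]
wrist_force: [-0.7, 7.6, 4.6]
gripper_width: 0.427
gripper_force: 30.0
```

```bash
python3 st.py
```

```text
[ 0.5101 -0.0716  0.0643] yaw rel 15.677101674738324 [-0.7  7.6  4.6] [2.416 0.229 0.08 ] [ 10.   23.9 -27.8  -0.2 -38.3  -7.2] 0.42691195385143826 29.99611529521644 19.15
```

Request:
{"op": "move_arm", "data": {"series": [{"grip": 0, "xyz": [0, 0, -0.1], "angular": [0, 0, -0.1]}, {"grip": 0, "xyz": [0, 0, -0.2], "angular": [0, 0, -0.22]}, {"grip": 0, "xyz": [0, 0, -0.3], "angular": [0, 0, -0.34]}, {"grip": 0, "xyz": [0, 0, -0.4], "angular": [0, 0, -0.46]}, {"grip": 0, "xyz": [0, 0, -0.5], "angular": [0, 0, -0.58]}, {"grip": 0, "xyz": [0, 0, -0.6], "angular": [0, 0, -0.7]}, {"grip": 0, "xyz": [0, 0, -0.7], "angular": [0, 0, -0.78]}, {"grip": 0, "xyz": [0, 0, -0.7], "angular": [0, 0, -0.8]}, {"grip": 0, "xyz": [0, 0, -0.7], "angular": [0, 0, -0.8]}, {"grip": 0, "xyz": [0, 0, -0.7], "angular": [0, 0, -0.8]}]}}

```text
time_s: 20.15
tcp_pos: [0.5075, -0.0728, 0.0649]
ee_rot: [[0.748, -0.664, -0.006], [-0.664, -0.748, 0.001], [-0.005, 0.003, -1.0]]
wrist_force: [-4.5, 4.3, 10.0]
gripper_width: 0.429
gripper_force: 30.0
```

```bash
python3 st.py
```

```text
[ 0.5075 -0.0728  0.0649] yaw rel 61.46174753381181 [-4.5  4.3 10. ] [1.268 1.571 0.022] [  9.9  23.8 -27.9  -0.2 -38.6  38.6] 0.4294347656246142 29.995431541465223 20.15
```

```bash
python3 - <<'E'
from h import *
e=cam('side');h=cv2.cvtColor(e['img'],cv2.COLOR_RGB2HSV)
m=cv2.inRange(h,(5,170,100),(18,255,255));k,l,st,ce=cv2.connectedComponentsWithStats(m)
print([(ce[i],st[i,4],plane(e,ce[i],.0125)) for i in range(1,k) if st[i,4]>60],'exp handle .557 .131')
c=cam('scene');p=proj(c,[[.48,-.2,.17],[.47,-.17,.12]]).astype(int);print([c['img'][v,u] for u,v in p])
E
python3 st.py; python3 -c "
from station import r;print(r.finish_job())"
```

```text
[(array([316.9086758, 315.6803653]), np.int32(219), array([[0.55630749, 0.14292013, 0.0125    ]]))] exp handle .557 .131
[array([58, 63, 65], dtype=uint8), array([65, 67, 72], dtype=uint8)]
[ 0.5075 -0.0728  0.0649] yaw rel 61.468359351748646 [-5.9  4.1  9. ] [1.266 1.521 0.015] [  9.9  23.8 -27.9  -0.2 -38.6  38.6] 0.4262043319244318 29.995495355688035 20.25
the job is handed in; nothing more can be done
None
```

I handed the job in at about 20 s. I levered the cover open with the blade and laid the screwdriver flat. I screwed the nut down to its stop, backed it off about 1.6 rad (wrist rotation; the nut was not viewed), and it is still held at 30 N. The judge returned no result.

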